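# Change over the packing bench's tape trays

### The job

Change the packing bench over to its wide tray: first push the narrow tray, which was left standing out, fully home into its sleeve; then hook a fingertip behind the front lip of the wide tray and draw it out along its slide as far as it will go, and let go of it. Do not pinch either lip between the fingers, do not handle or lift the things in the trays, and leave everything else on the bench and on the sleeves where it is.

Things in the scene. Friction and masses are not known exactly. Their poses are not given: they have to be found in the camera images.
- wide_tray (a joint): how far the wide tray is drawn out, in m: 0 fully home, 0.14 fully out at its stop. It slides stiffly (about 2 N) and stays where it is left. An open bare-metal tray 172 mm wide, its side walls 4 mm thick and 14 mm lower than its front lip
- narrow_tray (a joint): the same for the narrow tray, 112 mm wide, otherwise of the same make and measures: 0 fully home against its stop, 0.14 fully out; about 2 N to slide, stays where it is left
- wide_sleeve (a point): grey sheet-metal sleeve of the wide tray, fixed, 190 mm wide, 220 mm deep, its roof 64 mm above the bench. Point at the middle of its roof's front edge, on top; x into the sleeve, trays come out along -x. The roof starts 65 mm behind the lip's back face when the tray is home
- narrow_sleeve (a point): grey sleeve of the narrow tray, 130 mm wide, otherwise the same and parallel to it. Both stand side by side on one plate, 180 mm between their middles, either one on the left
- wide_lip_front (a point): front face of the wide tray's front lip, an upright wall 172 mm wide, 44 high, 8 thick. Origin on the outward face, mid-width, at the top edge, 54 mm above the bench; x points into the sleeve, y along the lip, z up; it moves with the tray. 
- wide_lip_back (a point): back face of the wide tray's front lip, an upright wall 172 mm wide, 44 high, 8 thick. Origin on the inward face, mid-width, at the top edge, 54 mm above the bench; x points into the sleeve, y along the lip, z up; it moves with the tray. Behind it, before a cross wall 62 mm on, is an empty finger pocket open above, floor 40 mm below the lip's top
- narrow_lip_front (a point): front face of the narrow tray's front lip, an upright wall 112 mm wide, 44 high, 8 thick. Origin on the outward face, mid-width, at the top edge, 54 mm above the bench; x points into the sleeve, y along the lip, z up; it moves with the tray. 
- narrow_lip_back (a point): back face of the narrow tray's front lip, an upright wall 112 mm wide, 44 high, 8 thick. Origin on the inward face, mid-width, at the top edge, 54 mm above the bench; x points into the sleeve, y along the lip, z up; it moves with the tray. Behind it, before a cross wall 62 mm on, is an empty finger pocket open above, floor 40 mm below the lip's top
- roll_a: roll of brown packing tape lying flat, 84 mm across, 36 mm high, loose; origin at the centre of its underside, in the wide tray behind the cross wall
- inner_carton: small closed carton 80 x 75 x 34 mm, loose in the narrow tray behind its cross wall; origin at the centre of its underside
- roof_carton: closed carton 60 x 100 x 32 mm standing on the wide tray's sleeve; origin at the centre of its underside
- tape_measure: black tape measure 66 x 62 x 34 mm on the narrow tray's sleeve; origin at the centre of its underside
- dispenser: hand tape dispenser lying on its side, about 130 x 190 mm, 55 mm high, on the bench to the left; origin under its tape roll
- scanner: hand-held scanner lying on the bench to the right, about 145 x 95 mm, 40 mm high; origin under its head
- marker: marker pen 145 mm long, 16 mm thick, on the bench to the right near the robot; origin under its middle
- spare_roll: roll of brown packing tape lying flat, 84 mm across, 36 mm high, loose; origin at the centre of its underside, on the bench to the right

How it is judged:
On the way, in this order (a step that is already met when the one before it is completed fails the run):
1. the narrow tray is pushed fully home (within 6 mm), the wide tray not yet drawn out (value of joint narrow_tray below 0.006 m and value of joint wide_tray below 0.03 m), for 0.2 s.
2. the wide tray is on its way out (over 40 mm) with a finger pressing on the back of its lip (value of joint wide_tray above 0.04 m and contact force between the fingers and wide_tray_c7 above 0.3 N), for 0.05 s.
3. the wide tray is drawn out to its stop (within 6 mm) (value of joint wide_tray above 0.134 m), for 0.2 s.
At the end, for the whole second after the job is handed in: The narrow tray is within 6 mm of fully home, the wide tray within 6 mm of its outer stop and at rest; the tape roll and the small carton lie flat in their trays, and everything else is within 30 mm of where it was (value of joint narrow_tray below 0.006 m and value of joint wide_tray above 0.134 m and velocity of joint wide_tray between -0.01 and 0.01 m/s and height (world z) of each of roll_a, inner_carton below 0.03 m and angle between each of roll_a, inner_carton's own z axis and vertical below 0.2 rad and distance of each of roof_carton, tape_measure, dispenser, scanner, marker, spare_roll from where it was at the start of the episode below 0.03 m); the robot touches nothing.
It fails at once if the wide tray's lip is pinched: fingers press on both its faces (over 2 N each) (contact force between the fingers and wide_tray_c6 above 2 N and contact force between the fingers and wide_tray_c7 above 2 N).
It fails at once if the narrow tray's lip is pinched: fingers press on both its faces (over 2 N each) (contact force between the fingers and narrow_tray_c6 above 2 N and contact force between the fingers and narrow_tray_c7 above 2 N).
It fails at once if something lying in a tray is lifted (over 16 mm) or tipped, or pressed by the fingers with over 3 N (height (world z) of any of roll_a, inner_carton above 0.03 m or angle between any of roll_a, inner_carton's own z axis and vertical above 0.3 rad or contact force between the fingers and roll_a above 3 N or contact force between the fingers and inner_carton above 3 N).
It fails at once if something else on the bench or the sleeves is moved over 30 mm (distance of any of roof_carton, tape_measure, dispenser, scanner, marker, spare_roll from where it was at the start of the episode above 0.03 m).
It also fails if it takes over 56 s, if anything falls off the work surface, if the arm or the gripper's body presses on something with over 40 N, if the wrist force passes 120 N, or if a joint passes its speed limit or range.

### The arm

A 6-joint arm with a two-finger parallel gripper is mounted at the origin on the work surface. World frame = base frame: x ahead of the robot, y to its left, z up, the work surface at z = 0. Lengths are in m, angles in rad, forces in N, time in s.
With the tool pointing down it reaches from about 0.375 to 0.9 m from the base axis. Payload 3.1 kg.
Tool frame: the origin (TCP) lies on the centre line of the jaws, within the pads' length; the fingertips stand 25 mm ahead of it and the grasp point (between the pads) lies 6 mm ahead of it; x points along the fingers, y is the direction in which the jaws open and shut, and the axes are right-handed (so a half turn about x gives the same grasp; the last joint's range is limited). The gripper opens to 87 mm and grips with 3 to 60 N. Pads are 19 mm wide; open, the fingers measure 117 mm over their backs; the gripper's body (75 mm by 190 mm) begins 51 mm behind the grasp point.
Start: joints at [1.167, 0.527, 1.433, -0, 1.181, -0.178], TCP at [0.139, 0.609, 0.248] pointing down, gripper open.
Joint ranges: [-3.08, 3.08], [-0.75, 2.2], [0.22, 2.44], [-1.43, 4.57], [0, 2.65], [-2.85, 2.85]. Speed limits (rad/s): [2.79, 2.79, 3.14, 3.14, 3.14, 3.14].

### API

Orientations are given as a unit quaternion [x, y, z, w].
In Python, from rig import robot gives the robot as it stands. The module is installed in compiled form; this text tells all that it offers.
- The arm moves only by the tool move_arm, never from a script. Its argument "commands" is a list of rows, each a list of 5 numbers: the gripper's target within -1 to 1 (shut at 1, half-way at 0, fully open at -1), then the shift along the tool's x, y, z in mm, then the turn about the tool's x in degrees. A call has 1 to 8 rows; each row is the pose to reach, as a shift and turn from the pose commanded when the call began, along the tool's axes at that moment; what a row does not reach only later rows make up. A row lasts 1/12 s, in which the tool goes at most 41.7 mm and 7.16 degrees, less where a joint would pass 70% of its speed; a pose out of reach is approached as far as the arm can. A call with a gripper value outside its range is refused whole. The fingers move at their own pace and stop on an object; "newtons" is the grip in N (left out, the last holds). Time passes only in rows, so rows that repeat a pose let the fingers close. It gives the time, the measured TCP pose, the force and the opening at its end, in the units of the state.
- robot.get_obs(): the state, without advancing time (a new reading comes with each control period).
- robot.camera(name): name is "scene" or "side" or "wrist"; returns a dict with "image" (384x512x3 uint8, red, green, blue), "fx", "fy", "cx", "cy" (pixels), "distortion" ([k1, k2, p1, p2, k3] as OpenCV has them; the pictures are not rectified), "xyz" and "rotation" of the camera in the world; the wrist camera has in their place "tool_from_camera" (4x4, takes a point from camera to tool coordinates, whose origin is the TCP and whose axes are the tool frame's). Camera axes: x right, y down, z forward; pixel columns grow to the right and rows downward; lengths in m; the calibration is good to about 2 mm. A picture is of the moment at which its call begins: read the wrist's pose just before it. There is no depth.
- robot.hand_in(): hands the job in, once; it reports no verdict.
Trained networks look in a picture, given as the dict that the camera call returned (one of the last four; its "shot" number tells which), for a name from the list of things; names that differ only in an ending like _2 or _b are one class to them, and where a whole thing is asked for, a point or a joint stands for the part that bears it (a point fixed in the world has none). Each returns a list of dicts, best first, with "p" (0 to 1); they miss things now and then, are a little off and sometimes report something else, mostly with a low value. They report only what shows in the picture. A call takes as long as a camera call.
- robot.regions_of(picture, name): "pixels" (384x512 bool, what is visible of it) and "bbox" ([left, top, right, bottom] in pixels, round what is visible of it).
The state is a dict: "time": time; "q": joint angles; "joint_velocities": joint speeds; "joint_torque": joint torques, N m; "position": TCP position; "tool_rot": TCP orientation; "ft_force": force on the tool from outside, world axes, zero at the start; "moment": the same for the moment, N m; "grip_width": finger opening in m.
Only numpy, scipy, OpenCV 4.12 (cv2) and the standard library are available. Lean on these libraries where they do the work, as an engineer would, in place of code of your own. Each camera call takes 0.05 s, during which the arm holds its last target.

## Working session

There is one attempt and no reset: what is moved stays moved. The work goes in short steps, Python scripts to look and compute and a tool call to move; the robot and the scene stay as the last step left them, time stands still between calls to the robot, and variables do not carry over. Pictures are saved under pics/ and viewed, and the job is handed in when it is done.

Besides the shell and the picture viewer there is one more tool, called after "Call:" as name([rows], argument=value, ...), one row to a line, values as JSON. move_arm: Moves the arm, as the interface text tells. Its arguments: {"type":"object","properties":{"commands":{"type":"array","items":{"type":"array","items":{"type":"number"}}},"newtons":{"type":"number"}},"required":["commands"]}

```bash
mkdir -p pics; python3 - <<'E'
from rig import robot
import cv2,numpy as np,pickle
o=robot.get_obs();print(o)
d={}
for n in ("scene","side","wrist"):
    c=robot.camera(n);cv2.imwrite(f"pics/{n}0.png",c["image"][:,:,::-1]);
    print(n,{k:v for k,v in c.items() if k!="image"})
    d[n]=c
    for t in ("wide_lip_front","narrow_lip_front","wide_lip_back","wide_tray","narrow_tray"):
        r=robot.regions_of(c,t);print(n,t,[(round(x["p"],2),x["bbox"]) for x in r[:3]])
pickle.dump(d,open("d0.pkl","wb"))
E
```

```text
{'time': 0.0, 'q': array([ 1.16749004e+00,  5.28454135e-01,  1.43390074e+00, -2.27709302e-05,
        1.18137262e+00, -1.78536111e-01]), 'joint_velocities': array([-0.00135951,  0.00073384, -0.00041081, -0.00081561,  0.00126625,
        0.00062558]), 'joint_torque': array([ 8.03154344e-04, -4.40046215e+01, -1.76588255e+01,  6.35452475e-02,
        5.82478114e-02, -1.56169849e-04]), 'position': array([0.13903189, 0.60864885, 0.24657946]), 'tool_rot': array([ 0.07857279,  0.70285526, -0.08002319,  0.70243653]), 'ft_force': array([-0.47352233,  0.82582997,  0.33594399]), 'moment': array([ 0.04577974, -0.033916  ,  0.0649633 ]), 'grip_width': 0.08694048126054892}
scene {'fx': 366.52425923895123, 'fy': 366.52425923895123, 'cx': 256.4440651877139, 'cy': 190.11411821574558, 'distortion': array([-0.08990228,  0.        ,  0.        ,  0.        ,  0.        ]), 'xyz': array([ 1.39659013, -0.32968721,  0.76209403]), 'rotation': array([ 0.73649543,  0.50753198, -0.25531399, -0.36715193]), 'shot': 1}
scene wide_lip_front [(0.96, [221.3, 203.8, 280.5, 242.1])]
scene narrow_lip_front [(0.67, [265
[... 879 characters left out ...]
3, 278.4, 192.9])]
wrist {'fx': 328.0932758761542, 'fy': 328.0932758761542, 'cx': 259.91494211567095, 'cy': 191.5242000279871, 'distortion': array([-0.02749188,  0.        ,  0.        ,  0.        ,  0.        ]), 'tool_from_camera': array([[-2.91655917e-04, -2.52080890e-01,  9.67706123e-01,
        -1.37333770e-01],
       [ 9.99999805e-01, -6.08716124e-04,  1.42822448e-04,
        -3.87271494e-05],
       [ 5.53055510e-04,  9.67705975e-01,  2.52081019e-01,
        -6.86971819e-02],
       [ 0.00000000e+00,  0.00000000e+00,  0.00000000e+00,
         1.00000000e+00]]), 'shot': 3}
wrist wide_lip_front []
wrist narrow_lip_front []
wrist wide_lip_back []
wrist wide_tray []
wrist narrow_tray []
```

```bash
python3 - <<'E'
import cv2
for n in("scene","side"):
    i=cv2.imread(f"pics/{n}0.png");cv2.imwrite(f"pics/{n}0c.png",cv2.resize(i[80:330,100:400],(780,650))[:600] )
E
```

```text
(no output)
```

View pics/scene0.png

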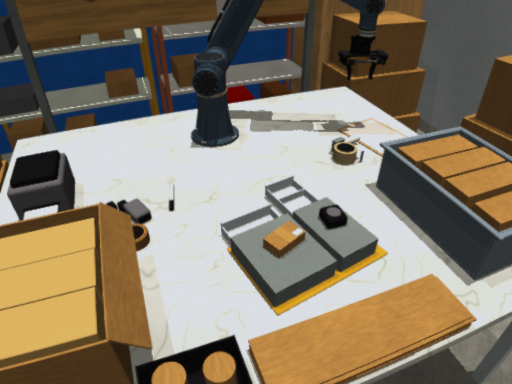

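View pics/side0.png

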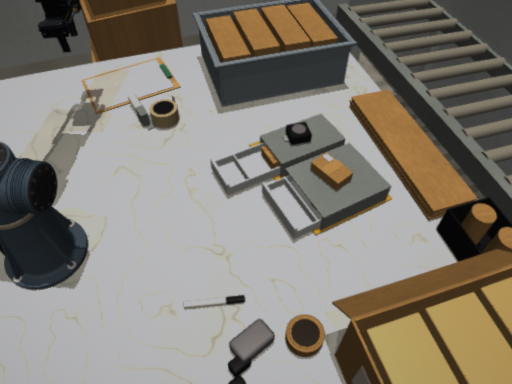

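View pics/side0c.png

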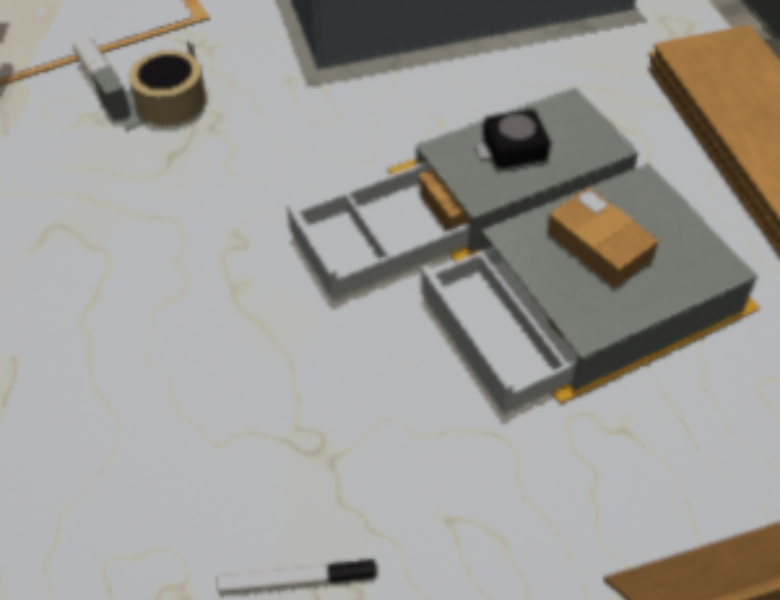

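View pics/scene0c.png

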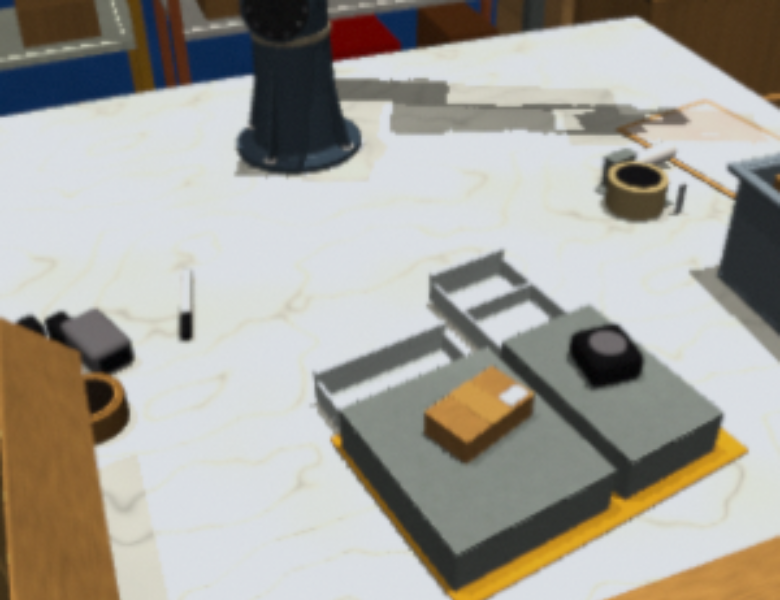

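```bash
cat > h.py <<'E'
import cv2,numpy as np
from scipy.spatial.transform import Rotation as R
def proj(c,P,Rt=None,t=None):
    if Rt is None: Rt=R.from_quat(c["rotation"]).as_matrix() ;t=c["xyz"]
    K=np.array([[c["fx"],0,c["cx"]],[0,c["fy"],c["cy"]],[0,0,1]])
    p,_=cv2.projectPoints(np.asarray(P,float).reshape(-1,3),cv2.Rodrigues(Rt.T)[0],-Rt.T@t,K,c["distortion"]);return p.reshape(-1,2)
def model(v):
    x,y,th,on,ow=v;u=np.array([np.cos(th),np.sin(th),0]);w=np.array([-np.sin(th),np.cos(th),0]);P=np.array([x,y,0])
    f=lambda a,b,z:P+a*u+b*w+np.array([0,0,z])
    L=[]
    L+=[f(0,.095,.064),f(0,-.095,.064),f(.22,.095,.064),f(.22,-.095,.064)]
    L+=[f(0,.245,.064),f(0,.115,.064),f(.22,.245,.064),f(.22,.115,.064)]
    L+=[f(-.073-on,.236,.054),f(-.073-on,.124,.054),f(-.073-ow,.086,.054),f(-.073-ow,-.086,.054)]
    return np.array(L)
E
cat > fit.py <<'E'
from h import *;import pickle
from scipy.optimize import least_squares
d=pickle.load(open("d0.pkl","rb"))
off=np.array([100,80])
side=np.array([(483,232),(577,360),(650,165),(755,275),(418,150),(470,222),(575,90),(637,155),(289,208),(334,279),(423,268),(505,390)])/2.6+off
sc=np.array([(490,350),(343,410),(612,475),(455,555),(590,308),(503,345),(720,412),(630,470),(502,252),(430,278),(445,330),(315,377)])/2.6+off
def res(v):
    L=model(v);return np.r_[proj(d["side"],L)-side,proj(d["scene"],L)-sc].ravel()
s=least_squares(res,[.65,.05,0,.08,0],loss="soft_l1");print(s.x.round(4));print(np.rint(s.fun.reshape(2,12,2)*10)/10)
np.save("v.npy",s.x)
for n in("side","scene"):
    i=cv2.imread(f"pics/{n}0.png");i=cv2.resize(i[120:320,200:400],None,fx=3,fy=3,interpolation=cv2.INTER_CUBIC)
    for p in (proj(d[n],model(s.x))-[200,120]+.5)*3: cv2.circle(i,tuple(np.int32(p)),2,(0,0,255),-1)
    cv2.imwrite(f"pics/{n}fit.png",i)
E
python3 fit.py
```

```text
[ 0.6802 -0.0542  0.1865  0.0887  0.0024]
[[[-0.2 -1. ]
  [ 1.8 -0.9]
  [-0.  -0.9]
  [ 1.3  0.5]
  [-0.6 -2.4]
  [ 1.2 -1.9]
  [ 0.6 -1.5]
  [ 1.  -1.2]
  [ 0.7 -2.2]
  [ 0.  -3.1]
  [ 0.5 -0.7]
  [ 1.8 -1.1]]

 [[-2.3 -1.3]
  [-3.1 -0.5]
  [ 0.7 -1.5]
  [-1.4  0.3]
  [-1.3 -1.7]
  [-1.7 -1.7]
  [ 0.9  0.6]
  [-0.3 -2.7]
  [-0.5 -1.8]
  [-0.6 -1.6]
  [-1.7 -3.7]
  [-1.7 -2.1]]]
```

View pics/sidefit.png

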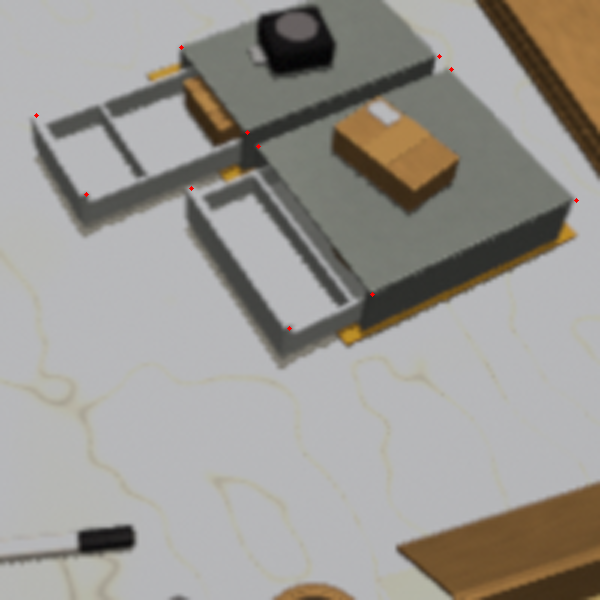

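View pics/scenefit.png

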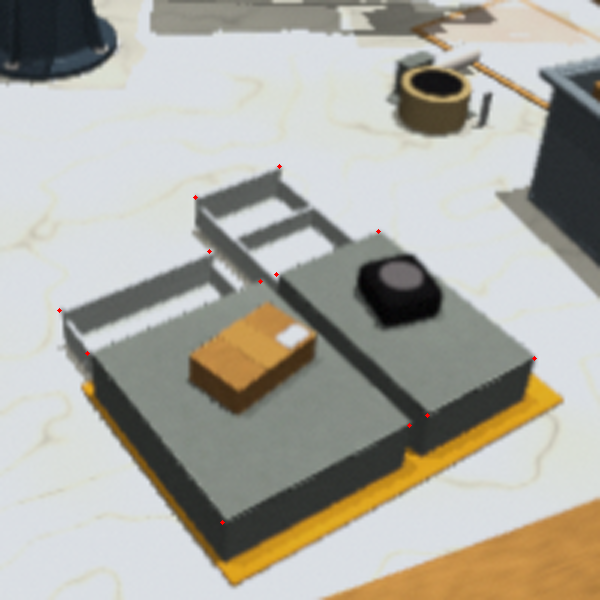

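```bash
cat > mv.py <<'E'
from h import *
from rig import robot
def delta(P,v=None):
    v=np.load("v.npy") if v is None else v
    o=robot.get_obs();T=R.from_quat(o["tool_rot"]).as_matrix()
    th=v[2];w=np.array([-np.sin(th),np.cos(th),0])
    wt=T.T@w; a=np.degrees(np.arctan2(wt[2],wt[1])); a=(a+90)%180-90
    print("t",o["time"],"pos",o["position"].round(4),"shift mm",(T.T@(np.asarray(P)-o["position"])*1000).round(1),"turn",a.round(2),"F",o["ft_force"].round(1),"w",o["grip_width"])
    print("axes y,z",T[:,0].round(3),T[:,1].round(3),T[:,2].round(3),"q6",o["q"][5])
def pt(a,b,z,v=None):
    v=np.load("v.npy") if v is None else v
    th=v[2];return np.array([v[0]+a*np.cos(th)-b*np.sin(th),v[1]+a*np.sin(th)+b*np.cos(th),z])
E
python3 - <<'E'
from mv import *
v=np.load("v.npy");print(pt(-.073-v[3],.18,.054))
delta(pt(-.073-v[3]-.04,.18,.22))
E
```

```text
[0.48785033 0.09266655 0.054     ]
t 0.9 pos [0.1393 0.6093 0.2476] shift mm [  27.6 -441.9  418.3] turn -23.57 F [ 0.3 -0.   0.2] w 0.08715297064561855
axes y,z [ 0.  0. -1.] [0.223 0.975 0.   ] [ 0.975 -0.223  0.   ] q6 -0.17847203777308493
```

Call:
move_arm([
  [1,14,-221,209,-12],
  [1,14,-221,209,-12],
  [1,14,-221,209,-12],
  [1,14,-221,209,-12],
  [1,14,-221,209,-12],
  [1,14,-221,209,-12],
  [1,14,-221,209,-12],
  [1,14,-221,209,-12],
], newtons=20)

```text
time: 1.57
position: [0.2954, 0.3433, 0.2335]
tool_rot: [0.006, 0.707, -0.007, 0.707]
ft_force: [0.3, 0.5, -0.4]
grip_width: 0.0418
```

```bash
python3 - <<'E'
from mv import *
v=np.load("v.npy")
delta(pt(-.073-v[3]-.04,.18,.22))
E
```

```text
t 1.5667 pos [0.2954 0.3433 0.2335] shift mm [  14.1 -255.1  158. ] turn -11.75 F [ 0.3  0.5 -0.4] w 0.0418388230484475
axes y,z [ 0.    -0.002 -1.   ] [ 0.019  1.    -0.002] [ 1.    -0.019  0.   ] q6 -0.9368989213236913
```

Call:
move_arm([
  [1,14,-255,158,-11.7],
  [1,14,-255,158,-11.7],
  [1,14,-255,158,-11.7],
  [1,14,-255,158,-11.7],
  [1,14,-255,158,-11.7],
  [1,14,-255,158,-11.7],
  [1,14,-255,158,-11.7],
  [1,14,-255,158,-11.7],
])

```text
time: 2.23
position: [0.4513, 0.0859, 0.2199]
tool_rot: [-0.066, 0.703, 0.065, 0.705]
ft_force: [0.7, -0.4, -0.5]
grip_width: 0.0011
```

```bash
python3 - <<'E'
from mv import *
v=np.load("v.npy")
delta(pt(-.073-v[3]-.04,.18,.055))
o=robot.get_obs();c=robot.camera("wrist")
T=np.eye(4);T[:3,:3]=R.from_quat(o["tool_rot"]).as_matrix();T[:3,3]=o["position"]
M=T@c["tool_from_camera"];i=c["image"][:,:,::-1].copy()
for p in proj(c,model(v),M[:3,:3],M[:3,3]): 
    if (np.abs(p)<900).all(): cv2.circle(i,tuple(np.int32(np.rint(p))),2,(0,0,255),-1)
cv2.imwrite("pics/w1.png",i)
E
```

```text
t 2.2333 pos [0.4513 0.0859 0.2199] shift mm [164.9   0.3  -3.4] turn -0.05 F [ 0.7 -0.4 -0.5] w 0.0010959022682441254
axes y,z [ 0.004 -0.001 -1.   ] [-0.184  0.983 -0.002] [0.983 0.185 0.004] q6 -1.8106299628715663
```

View pics/w1.png

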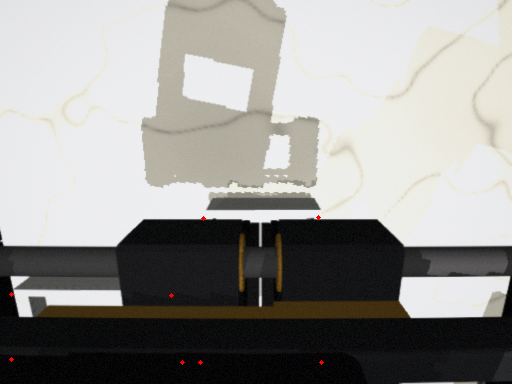

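```bash
python3 - <<'E'
import cv2
i=cv2.imread("pics/w1.png")[180:240,190:340];cv2.imwrite("pics/w1z.png",cv2.resize(i,None,fx=5,fy=5,interpolation=cv2.INTER_NEAREST))
E
```

```text
(no output)
```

View pics/w1z.png

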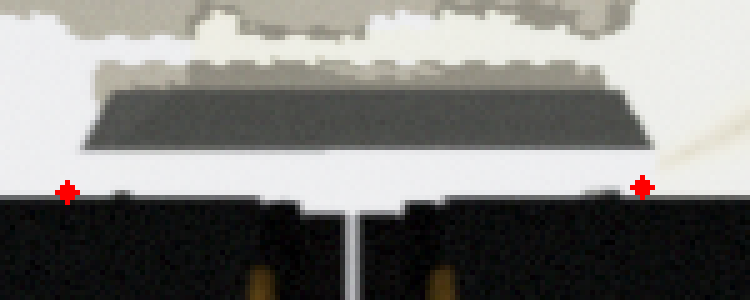

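Call:
move_arm([
  [1,40,0,-2,0],
  [1,80,0,-2,0],
  [1,115,0,-3,0],
  [1,145,0,-3,0],
  [1,165,0,-3,0],
  [1,168,0,-3,0],
  [1,168,0,-3,0],
])

```text
time: 2.87
position: [0.4442, 0.0896, 0.0507]
tool_rot: [-0.067, 0.705, 0.067, 0.703]
ft_force: [0.1, 0.0, -0.7]
grip_width: 0.0004
```

```bash
python3 - <<'E'
from mv import *
v=np.load("v.npy")
delta(pt(-.073,.18,.052))
c=robot.camera("side");cv2.imwrite("pics/s1.png",cv2.resize(c["image"][70:270,150:400,::-1],None,fx=3,fy=3))
E
```

```text
t 2.8667 pos [0.4442 0.0896 0.0507] shift mm [ -1.7  -5.4 132.2] turn 0.15 F [ 0.1  0.  -0.7] w 0.00037002380148247455
axes y,z [-0.003  0.    -1.   ] [-0.188  0.982  0.001] [ 0.982  0.188 -0.003] q6 -1.808465721616884
```

View pics/s1.png

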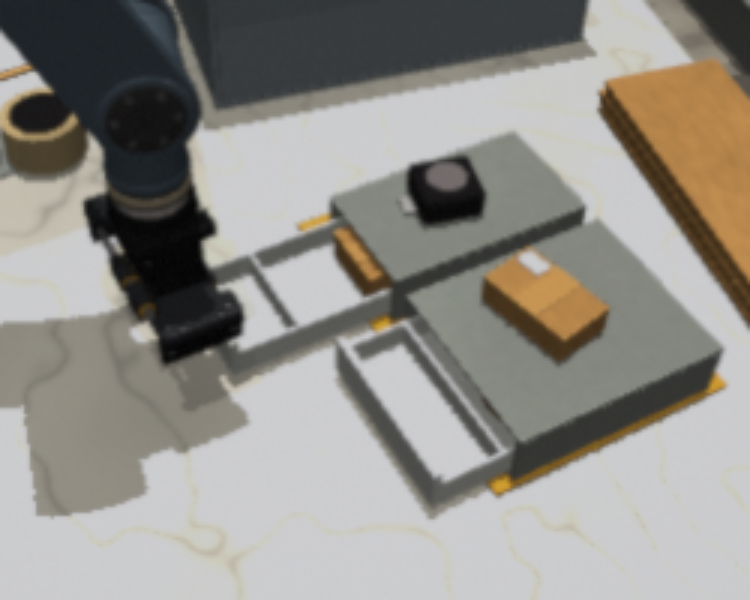

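Call:
move_arm([
  [1,0,0,8,0],
  [1,0,0,16,0],
  [1,0,0,23,0],
  [1,0,0,30,0],
  [1,0,0,37,0],
  [1,0,0,44,0],
  [1,0,0,51,0],
  [1,0,0,58,0],
])

```text
time: 3.58
position: [0.5022, 0.1004, 0.0516]
tool_rot: [-0.067, 0.704, 0.067, 0.704]
ft_force: [-2.1, 0.2, 1.5]
grip_width: 0.0005
```

Call:
move_arm([
  [1,0,0,7,0],
  [1,0,0,14,0],
  [1,0,0,21,0],
  [1,0,0,28,0],
  [1,0,0,35,0],
  [1,0,0,42,0],
  [1,0,0,45,0],
  [1,0,0,48,0],
])

```text
time: 4.25
position: [0.5496, 0.1092, 0.0515]
tool_rot: [-0.067, 0.704, 0.067, 0.704]
ft_force: [-2.3, -0.5, 1.7]
grip_width: 0.0006
```

Call:
move_arm([
  [1,0,0,2,0],
  [1,0,0,4,0],
  [1,0,0,6,0],
  [1,0,0,6,0],
])

```text
time: 4.58
position: [0.5554, 0.1103, 0.0515]
tool_rot: [-0.067, 0.704, 0.067, 0.704]
ft_force: [-0.2, 0.1, 0.7]
grip_width: 0.0006
```

```bash
python3 - <<'E'
from mv import *
v=np.load("v.npy")
delta(pt(-.073,.18,.052))
c=robot.camera("side");cv2.imwrite("pics/s2.png",cv2.resize(c["image"][70:270,150:400,::-1],None,fx=3,fy=3))
E
```

```text
t 4.5833 pos [0.5554 0.1103 0.0515] shift mm [-0.5 -4.9 19.1] turn 0.13 F [-0.2  0.1  0.7] w 0.0006399034864830968
axes y,z [ 0.001  0.    -1.   ] [-0.188  0.982 -0.   ] [0.982 0.188 0.001] q6 -1.760883275777509
```

View pics/s2.png

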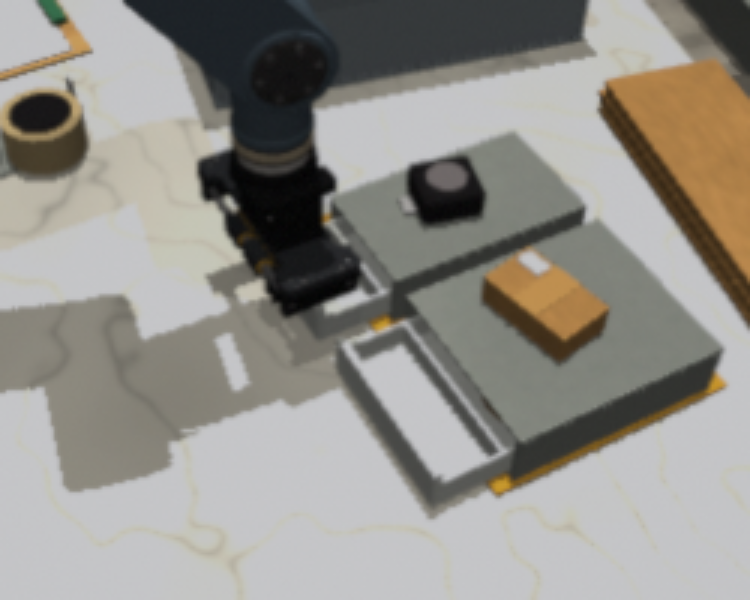

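Call:
move_arm([
  [1,0,0,2,0],
  [1,0,0,4,0],
  [1,0,0,6,0],
  [1,0,0,7,0],
])

```text
time: 4.97
position: [0.5602, 0.1113, 0.0515]
tool_rot: [-0.067, 0.705, 0.067, 0.702]
ft_force: [-6.0, -2.5, 5.4]
grip_width: 0.0004
```

Call:
move_arm([
  [1,0,0,1,0],
  [1,0,0,2,0],
  [1,0,0,3,0],
])

```text
time: 5.22
position: [0.5603, 0.1114, 0.0514]
tool_rot: [-0.067, 0.708, 0.067, 0.7]
ft_force: [-11.2, -5.1, 8.5]
grip_width: 0.0002
```

Call:
move_arm([
  [1,0,0,0,0],
  [1,0,0,-10,0],
  [1,0,0,-30,0],
  [1,-30,0,-40,0],
  [1,-70,0,-40,0],
  [1,-90,0,-40,0],
  [1,-90,0,-40,0],
])

```text
time: 5.8
position: [0.5299, 0.1048, 0.1464]
tool_rot: [-0.067, 0.699, 0.066, 0.709]
ft_force: [-0.7, -0.2, 0.0]
grip_width: 0.0002
```

```bash
python3 - <<'E'
from mv import *
v=np.load("v.npy")
delta(pt(-.048,0,.14))
c=robot.camera("side");cv2.imwrite("pics/s3.png",cv2.resize(c["image"][70:270,150:400,::-1],None,fx=3,fy=3))
E
```

```text
t 5.8 pos [0.5299 0.1048 0.1464] shift mm [   7.7 -184.3   69.6] turn 0.13 F [-0.7 -0.2  0. ] w 0.00017946531475403606
axes y,z [ 0.013  0.    -1.   ] [-0.188  0.982 -0.002] [0.982 0.188 0.013] q6 -1.7716718654928403
```

View pics/s3.png

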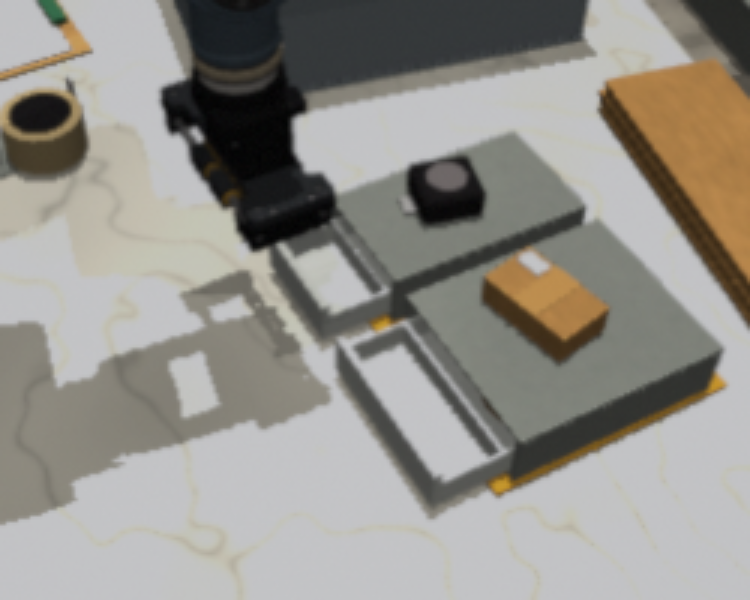

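Call:
move_arm([
  [1,6,-37,14,0],
  [1,6,-74,28,0],
  [1,6,-110,42,0],
  [1,6,-146,55,0],
  [1,6,-175,66,0],
  [1,6,-185,70,0],
  [1,6,-185,70,0],
])

```text
time: 6.43
position: [0.6307, -0.0668, 0.1342]
tool_rot: [-0.066, 0.704, 0.065, 0.705]
ft_force: [0.2, 0.2, 0.0]
grip_width: 0.0004
```

```bash
python3 - <<'E'
from mv import *
v=np.load("v.npy")
delta(pt(-.048,0,.06))
o=robot.get_obs();c=robot.camera("wrist")
T=np.eye(4);T[:3,:3]=R.from_quat(o["tool_rot"]).as_matrix();T[:3,3]=o["position"]
M=T@c["tool_from_camera"];i=c["image"][:,:,::-1].copy()
v2=v.copy();v2[3]=0;v2[4]=0
pp=proj(c,model(v2),M[:3,:3],M[:3,3]);print(pp[8:].round(1))
for p in pp: 
    if (np.abs(p)<900).all(): cv2.circle(i,tuple(np.int32(np.rint(p))),2,(0,0,255),-1)
cv2.imwrite("pics/w2.png",i)
c=robot.camera("side");cv2.imwrite("pics/s4.png",cv2.resize(c["image"][70:270,150:400,::-1],None,fx=3,fy=3))
E
```

```text
t 6.4333 pos [ 0.6307 -0.0668  0.1342] shift mm [74.2  3.3  2.9] turn -0.07 F [0.2 0.2 0. ] w 0.0004412827611668798
axes y,z [ 0.002 -0.001 -1.   ] [-0.184  0.983 -0.001] [0.983 0.184 0.001] q6 -2.037366866564207
[[602.4 177. ]
 [446.2 176.9]
 [391.1 176.9]
 [138.2 177.3]]
```

View pics/w2.png

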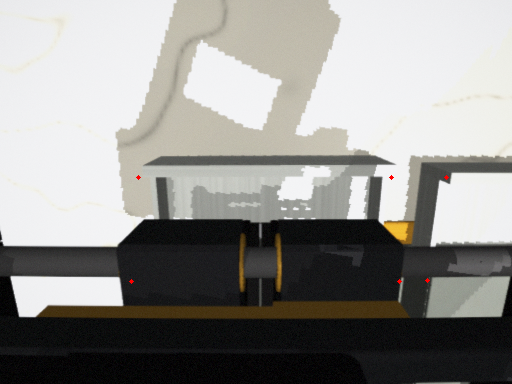

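View pics/s4.png

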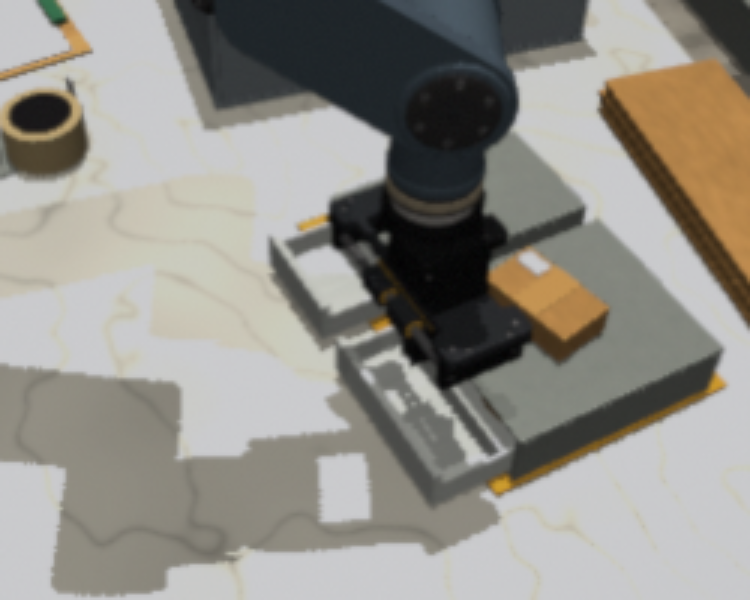

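Call:
move_arm([
  [1,20,0,5,0],
  [1,40,0,5,0],
  [1,55,0,5,0],
  [1,68,0,5,0],
  [1,78,0,5,0],
  [1,78,0,5,0],
])

```text
time: 7.03
position: [0.6317, -0.0612, 0.0552]
tool_rot: [-0.066, 0.706, 0.068, 0.702]
ft_force: [-0.2, 0.3, -0.7]
grip_width: 0.0004
```

```bash
python3 - <<'E'
from mv import *
v=np.load("v.npy")
delta(pt(-.048-.14,0,.056))
c=robot.camera("side");cv2.imwrite("pics/s5.png",cv2.resize(c["image"][70:270,150:400,::-1],None,fx=3,fy=3))
E
```

```text
t 7.0333 pos [ 0.6317 -0.0612  0.0552] shift mm [  -0.2   -1.6 -139.1] turn 0.22 F [-0.2  0.3 -0.7] w 0.0004032179076003895
axes y,z [-0.005  0.002 -1.   ] [-0.189  0.982  0.002] [ 0.982  0.189 -0.005] q6 -2.0336520692067093
```

View pics/s5.png

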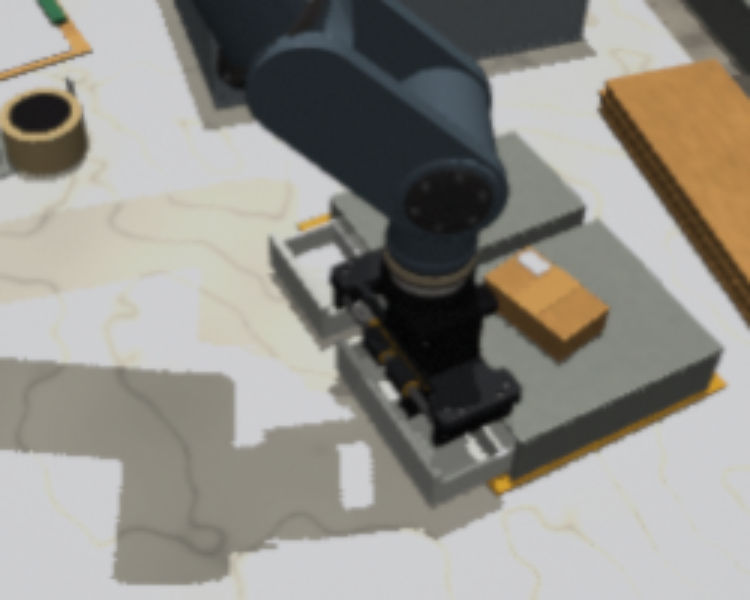

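Call:
move_arm([
  [1,0,0,-5,0],
  [1,0,0,-10,0],
  [1,0,0,-14,0],
  [1,0,0,-19,0],
  [1,0,0,-25,0],
  [1,0,0,-31,0],
  [1,0,0,-38,0],
  [1,0,0,-45,0],
])

```text
time: 7.75
position: [0.5897, -0.0718, 0.0581]
tool_rot: [-0.067, 0.703, 0.066, 0.705]
ft_force: [2.3, 0.1, 1.3]
grip_width: 0.0005
```

Call:
move_arm([
  [1,0,0,-7,0],
  [1,0,0,-14,0],
  [1,0,0,-21,0],
  [1,0,0,-28,0],
  [1,0,0,-35,0],
  [1,0,0,-42,0],
  [1,0,0,-49,0],
  [1,0,0,-56,0],
])

```text
time: 8.42
position: [0.5341, -0.0823, 0.0575]
tool_rot: [-0.067, 0.704, 0.067, 0.704]
ft_force: [2.6, -1.2, 0.2]
grip_width: 0.0003
```

Call:
move_arm([
  [1,0,0,-7,0],
  [1,0,0,-14,0],
  [1,0,0,-21,0],
  [1,0,0,-28,0],
  [1,0,0,-33,0],
  [1,0,0,-37,0],
  [1,0,0,-40,0],
  [1,0,0,-42,0],
])

```text
time: 9.08
position: [0.4926, -0.0895, 0.0574]
tool_rot: [-0.066, 0.704, 0.067, 0.704]
ft_force: [1.9, -0.8, 0.4]
grip_width: 0.0002
```

```bash
python3 - <<'E'
from mv import *
v=np.load("v.npy")
delta(pt(-.048-.14,0,.056))
c=robot.camera("side");cv2.imwrite("pics/s6.png",cv2.resize(c["image"][70:270,150:400,::-1],None,fx=3,fy=3))
E
```

```text
t 9.0833 pos [ 0.4926 -0.0895  0.0574] shift mm [ 1.4 -0.1  2.9] turn 0.12 F [ 1.9 -0.8  0.4] w 0.00021535147619581286
axes y,z [-0.001  0.001 -1.   ] [-0.187  0.982  0.001] [ 0.982  0.187 -0.001] q6 -2.163147576629768
```

View pics/s6.png

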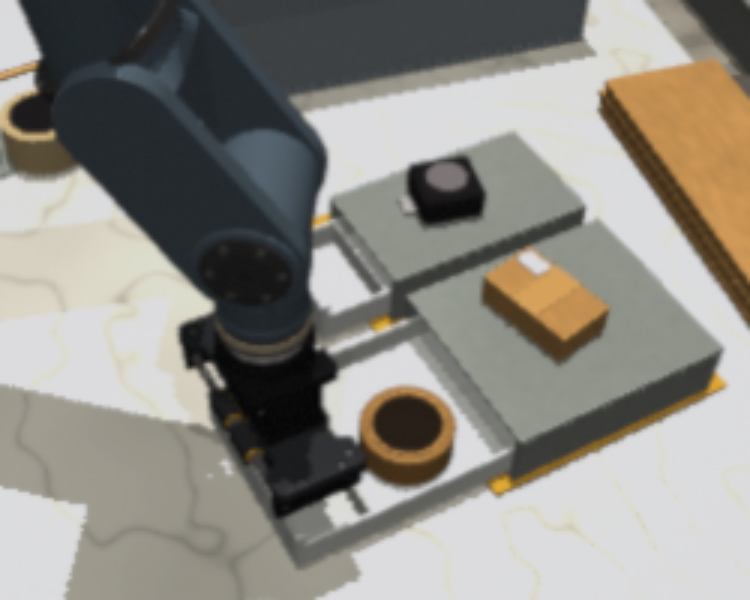

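Call:
move_arm([
  [1,0,0,-2,0],
  [1,0,0,-4,0],
  [1,0,0,-6,0],
  [1,0,0,-8,0],
])

```text
time: 9.47
position: [0.4868, -0.0908, 0.0575]
tool_rot: [-0.066, 0.703, 0.066, 0.705]
ft_force: [9.1, 8.5, -4.8]
grip_width: 0.0004
```

Call:
move_arm([
  [1,0,0,-2,0],
  [1,0,0,-4,0],
  [1,0,0,-5,0],
])

```text
time: 9.72
position: [0.4867, -0.0916, 0.0579]
tool_rot: [-0.065, 0.699, 0.064, 0.709]
ft_force: [18.4, 16.8, -8.0]
grip_width: 0.0006
```

Call:
move_arm([
  [1,0,0,0,0],
  [1,0,0,9,0],
  [1,0,0,20,0],
  [1,0,0,22,0],
  [1,0,0,22,0],
])

```text
time: 10.13
position: [0.5019, -0.0879, 0.0574]
tool_rot: [-0.067, 0.704, 0.067, 0.704]
ft_force: [0.1, 1.1, -0.7]
grip_width: 0.0004
```

```bash
python3 - <<'E'
from mv import *
v=np.load("v.npy")
delta(pt(-.048-.14,0,.056))
E
```

```text
t 10.1333 pos [ 0.5019 -0.0879  0.0574] shift mm [ 1.4  0.1 -6.6] turn 0.19 F [ 0.1  1.1 -0.7] w 0.00042434054807655446
axes y,z [-0.001  0.    -1.   ] [-0.189  0.982  0.   ] [ 0.982  0.189 -0.001] q6 -2.1530094327417713
```

Free of the lip. Now up, slowly at first, then measure.

Call:
move_arm([
  [1,-15,0,0,0],
  [1,-35,0,0,0],
  [1,-70,0,0,0],
  [1,-110,0,0,0],
  [1,-150,0,0,0],
  [1,-170,0,-20,0],
  [1,-170,0,-60,0],
  [1,-170,0,-60,0],
])

```text
time: 10.8
position: [0.4345, -0.0974, 0.2273]
tool_rot: [-0.065, 0.708, 0.068, 0.7]
ft_force: [-0.3, 1.9, -0.4]
grip_width: 0.0005
```

```bash
python3 - <<'E'
from mv import *
v=np.load("v.npy")
delta(pt(-.048-.14,0,.056))
v2=v.copy();v2[3]=0;v2[4]=.14
v2[:2]+=-.005*np.array([np.cos(v[2]),np.sin(v[2])])
for n in("side","scene"):
    c=robot.camera(n);i=cv2.resize(c["image"][120:320,180:400,::-1],None,fx=3,fy=3,interpolation=cv2.INTER_CUBIC)
    for p in (proj(c,model(v2))-[180,120]+.5)*3: cv2.circle(i,tuple(np.int32(p)),2,(0,0,255),-1)
    cv2.imwrite(f"pics/{n}7.png",i)
    cv2.imwrite(f"pics/{n}7f.png",c["image"][:,:,::-1])
E
```

```text
t 10.8 pos [ 0.4345 -0.0974  0.2273] shift mm [170.7  -4.1  63. ] turn 0.09 F [-0.3  1.9 -0.4] w 0.0005069063768986388
axes y,z [-0.01   0.003 -1.   ] [-0.187  0.982  0.005] [ 0.982  0.187 -0.01 ] q6 -2.2287478323998466
```

View pics/side7.png

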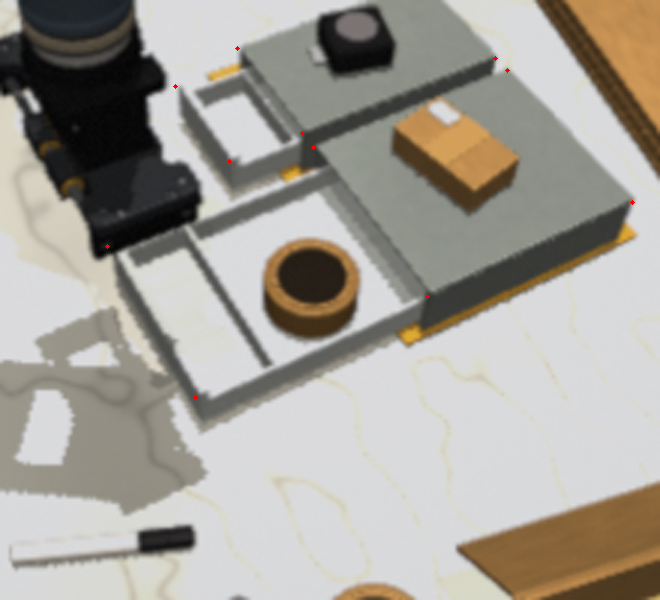

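View pics/scene7.png

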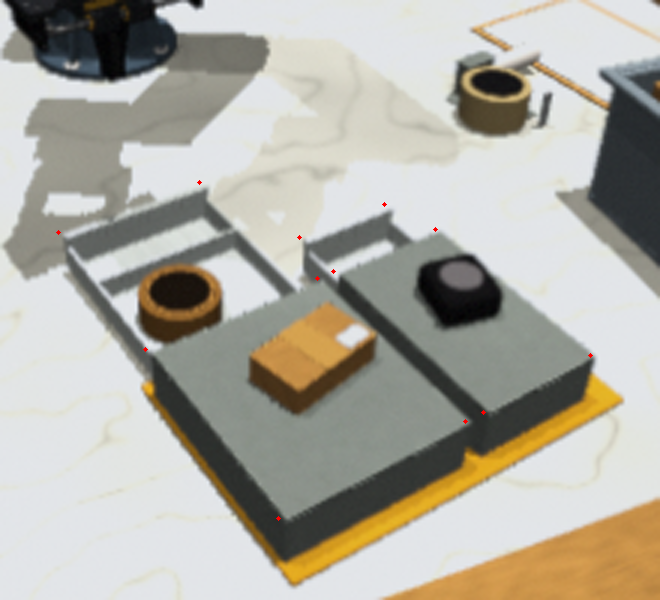

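View pics/side7f.png

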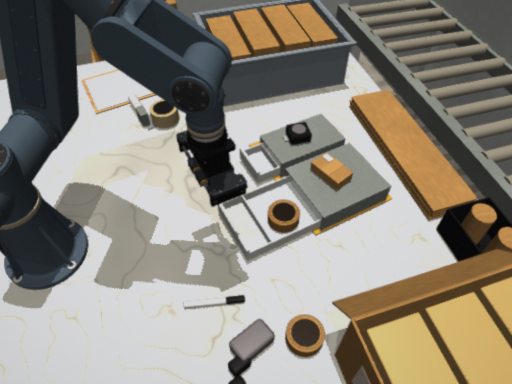

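```bash
python3 - <<'E'
from mv import *
v=np.load("v.npy")
o=robot.get_obs();c=robot.camera("wrist")
print(o["position"],o["joint_velocities"].round(3))
T=np.eye(4);T[:3,:3]=R.from_quat(o["tool_rot"]).as_matrix();T[:3,3]=o["position"]
M=T@c["tool_from_camera"];i=c["image"][:,:,::-1].copy()
v2=v.copy();v2[3]=0;v2[4]=.14
pp=proj(c,model(v2),M[:3,:3],M[:3,3]);print(pp[8:].round(1))
for p in pp: 
    if (np.abs(p)<900).all(): cv2.circle(i,tuple(np.int32(np.rint(p))),2,(0,0,255),-1)
cv2.imwrite("pics/w3.png",i)
E
```

```text
[ 0.44037874 -0.09888401  0.22734551] [ 0.015  0.035 -0.071  0.005 -0.021  0.003]
[[470.  329.1]
 [370.9 330.4]
 [345.4 210.1]
 [172.6 210.1]]
```

View pics/w3.png

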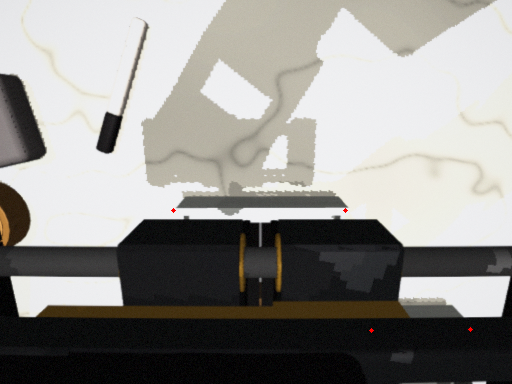

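```bash
cat > wl.py <<'E'
from mv import *
import sys
v=np.load("v.npy")
o=robot.get_obs();c=robot.camera("wrist");o2=robot.get_obs()
print(o["position"],o2["position"],o["ft_force"].round(1))
T=np.eye(4);T[:3,:3]=R.from_quat(o["tool_rot"]).as_matrix();T[:3,3]=o["position"]
M=T@c["tool_from_camera"];i=c["image"][:,:,::-1].copy()
v2=v.copy();v2[3]=0;v2[4]=.14
pp=proj(c,model(v2),M[:3,:3],M[:3,3]);print(pp[8:].round(1))
g=cv2.cvtColor(i,cv2.COLOR_BGR2GRAY)
for x in (180,220,260,300,340): print(x,g[140:222,x].tolist() if x==260 else "", 140+np.argmax(np.diff(g[140:222,x].astype(int))), np.diff(g[140:222,x].astype(int)).max())
cv2.imwrite(f"pics/{sys.argv[1]}.png",i)
E
python3 wl.py w4
python3 - <<'E'
import cv2,numpy as np
g=cv2.imread("pics/w2.png",0);print(g[150:185,220].tolist(),g[150:185,300].tolist())
E
```

```text
[ 0.44215971 -0.09940731  0.22740873] [ 0.44314432 -0.09961079  0.22737027] [-0.2  0.3 -0. ]
[[471.1 327.7]
 [371.9 328.8]
 [346.6 208.2]
 [173.5 208.2]]
180  205 108
220  209 77
260 [173, 169, 170, 167, 166, 162, 158, 153, 148, 148, 153, 156, 162, 169, 174, 172, 174, 180, 179, 182, 182, 179, 182, 179, 180, 180, 184, 183, 180, 179, 180, 179, 181, 182, 182, 180, 182, 182, 181, 183, 183, 182, 185, 182, 181, 182, 190, 236, 236, 171, 145, 145, 144, 144, 127, 88, 87, 86, 80, 79, 74, 79, 81, 77, 79, 101, 209, 239, 239, 240, 239, 240, 241, 239, 240, 240, 241, 241, 240, 240, 239, 237] 205 108
300  205 119
340  205 120
[186, 187, 182, 185, 181, 141, 99, 91, 88, 90, 86, 87, 87, 87, 96, 156, 185, 190, 191, 188, 188, 190, 189, 190, 189, 191, 193, 201, 203, 205, 203, 203, 205, 203, 202] [194, 189, 190, 191, 185, 138, 99, 93, 90, 92, 88, 86, 91, 89, 106, 178, 190, 194, 196, 196, 197, 193, 193, 192, 190, 195, 217, 242, 244, 244, 244, 243, 243, 244, 243]
```

Call:
move_arm([
  [1,0,0,0,0],
  [1,0,0,0,0],
  [1,0,0,0,0],
  [1,0,0,0,0],
])

```text
time: 11.33
position: [0.4436, -0.0993, 0.2272]
tool_rot: [-0.067, 0.704, 0.067, 0.704]
ft_force: [-0.3, 0.9, -0.2]
grip_width: 0.0006
```

```bash
python3 wl.py w5 | grep -v "260 \["
```

```text
[ 0.44364977 -0.0993405   0.2271914 ] [ 0.44355966 -0.09931084  0.22724268] [-0.3  0.9 -0.2]
[[471.3 326.9]
 [372.  327.9]
 [346.9 207. ]
 [173.5 206.6]]
180  204 89
220  210 69
300  204 93
340  204 92
```

Call:
move_arm([
  [1,0,180,140,0],
  [1,0,180,140,0],
  [1,0,180,140,0],
  [1,0,180,140,0],
  [1,0,180,140,0],
  [1,0,180,140,0],
  [1,0,180,140,0],
  [1,0,180,140,0],
])

```text
time: 12.05
position: [0.5469, 0.1047, 0.227]
tool_rot: [-0.068, 0.704, 0.068, 0.704]
ft_force: [0.3, -0.5, 0.7]
grip_width: 0.0006
```

Call:
move_arm([
  [1,0,0,0,0],
  [1,0,0,0,0],
  [1,0,0,0,0],
  [1,0,0,0,0],
  [1,0,0,0,0],
])

```text
time: 12.47
position: [0.5469, 0.1028, 0.2277]
tool_rot: [-0.066, 0.704, 0.066, 0.704]
ft_force: [0.5, -0.6, 0.6]
grip_width: 0.0004
```

```bash
python3 wl.py w6 | grep -v "260 \["
```

```text
[0.5468511  0.10277867 0.22770048] [0.54686503 0.10297218 0.22769138] [ 0.5 -0.6  0.6]
[[317.3 207.7]
 [204.5 207.6]
 [155.6  57.5]
 [-31.3  60.1]]
180  181 49
220  204 107
300  204 118
340  167 7
```

View pics/w6.png

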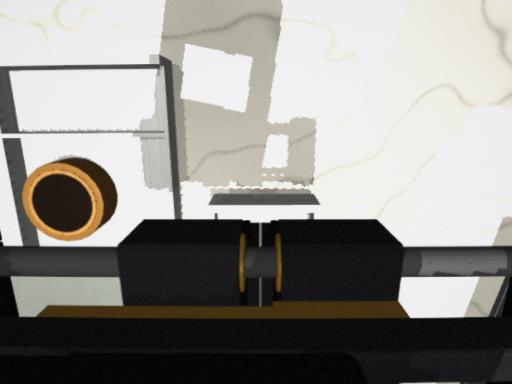

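```bash
python3 - <<'E'
from rig import robot
print(robot.get_obs()["ft_force"],robot.hand_in())
E
```

```text
the job is handed in; nothing more can be done
[-0.20958041  0.17072775  0.59449695] None
```

The bench is changed over and the job is handed in; the hand-in gave no verdict. I pushed the narrow tray home with closed fingers on the front of its lip. Then I lowered the closed fingers into the wide tray's pocket and drew the tray out by the back of its lip. I then backed off the lip, lifted clear and handed in at about 12.5 s of the 56 s allowed.

**Stops:** Both trays ended against their stops. The tool stopped moving while the wrist force rose to about 15 N on the narrow tray and 26 N on the wide one.

**Tray positions:** With the arm settled, the wrist camera put the two lips about 139 mm apart along the slide, against 140 mm expected. Any shortfall is therefore about 1 mm, well inside the 6 mm allowed.

**Other things:** In the side picture the tape roll lies flat in the wide tray, and the things on the bench and sleeves look unmoved. I judged that by eye and did not measure it. The carton in the narrow tray is hidden under its sleeve, so I could not see it at the end. The wrist force was near zero at hand-in, with the gripper clear of everything.

**Checks that disagreed:**
- My first camera fit was 2 to 7 mm off.
- An earlier wrist picture, taken while the arm was still settling, suggested the wide tray was about 5 mm short. The settled pictures did not bear that out.
- The pull on the wide tray showed an unexplained sideways force of about 17 N at the stop. It went away when I released the lip.

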